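# Load a water purifier, bolt its cover down in cross order and open its valve

### The job

Put every filter cartridge from the bench into the lanes of the steel purifier case, then push its hinged cover gently shut. Tighten the four wing screws clockwise evenly in cross order, always doing the diagonally opposite screw second: a first round that brings each one about halfway, then a second round that brings each one fully tight against its stop. Only then turn the black valve knob clockwise past its click so that it stays open, and leave the other things on the bench where they are.

Things in the scene. Friction and masses are not known exactly. Their poses are not given: they have to be found in the camera images.
- case: steel purifier case, open on top, fixed to the bench: 214 (x) x 180 (y) mm, rim 78 mm high with 2 mm rubber gasket. Origin: centre of its underside; x points roughly away from the robot, z up. Inside 182 x 150 mm, floor 4 mm above the bench. Two white partitions, 4 mm thick, tops 39 mm above the bench, make three lanes 58 mm wide in x, 150 mm long in y, middle lines at x = -62, 0, +62 mm
- lid (a joint): steel cover hinged on the case's +y rim, 214 x 178 x 8 mm: 0 = shut on the gasket, grows as it opens up, 1.57 = upright, 1.95 = stop, leaning back. Starts open at 1.5 to 1.9. The stiff hinge (0.8 N m) holds it wherever it is left (its weight is up to 0.5 N m): push it down all the way by its outer face
- lid_hinge (a point): middle of the cover's hinge line (at case y +92 mm), 80 mm above the bench; turns with the cover: x along the hinge, the free edge 180 mm along -y, the outer face 8 mm along +z, which is the outward normal (up when shut; the outer face is then 88 mm above the bench)
- valve (a joint): black knob on the fixed aluminium valve block (84 x 84 x 42 mm, brass ports on two sides): bar 42 mm long, 14 mm thick, 56 to 86 mm above the bench, on a 44 mm disc. 0 = shut, grows clockwise seen from above, stop at 1.2 = open. A detent springs it back to 0 if let go below 0.6 and snaps it on to 1.2 beyond (peak 0.25 N m)
- valve_grip (a point): point on the knob's axis 74 mm above the bench, in the upper half of the bar; turns with the knob, x along the bar
- screw1 (a joint): captive wing screw at the cover's robot-side corner on the free-edge side (case x -99, y -80 mm). 1, 2, 3, 4 go round the cover in that order: 1 and 3 are diagonal, 2 and 4 are diagonal. Starts loose at 0 to 0.25 rad, grows clockwise seen from above, 1.2 = halfway, 2.4 = fully tight, a hard stop. Friction 0.12 N m; it stays where left
- screw1_wing (a point): centre of the black wing of screw 1: wing 36 mm long (x of this point), 9 mm thick (y), 24 mm high; centre 26 mm above the cover's outer face (114 mm above the bench when shut); at joint value 0 the wing lies along the case's x
- screw2 (a joint): captive wing screw at the cover's far corner on the free-edge side (case x +99, y -80 mm). 1, 2, 3, 4 go round the cover in that order: 1 and 3 are diagonal, 2 and 4 are diagonal. Starts loose at 0 to 0.25 rad, grows clockwise seen from above, 1.2 = halfway, 2.4 = fully tight, a hard stop. Friction 0.12 N m; it stays where left
- screw2_wing (a point): centre of the black wing of screw 2: wing 36 mm long (x of this point), 9 mm thick (y), 24 mm high; centre 26 mm above the cover's outer face (114 mm above the bench when shut); at joint value 0 the wing lies along the case's x
- screw3 (a joint): captive wing screw at the cover's far corner on the hinge side (case x +99, y +80 mm). 1, 2, 3, 4 go round the cover in that order: 1 and 3 are diagonal, 2 and 4 are diagonal. Starts loose at 0 to 0.25 rad, grows clockwise seen from above, 1.2 = halfway, 2.4 = fully tight, a hard stop. Friction 0.12 N m; it stays where left
- screw3_wing (a point): centre of the black wing of screw 3: wing 36 mm long (x of this point), 9 mm thick (y), 24 mm high; centre 26 mm above the cover's outer face (114 mm above the bench when shut); at joint value 0 the wing lies along the case's x
- screw4 (a joint): captive wing screw at the cover's robot-side corner on the hinge side (case x -99, y +80 mm). 1, 2, 3, 4 go round the cover in that order: 1 and 3 are diagonal, 2 and 4 are diagonal. Starts loose at 0 to 0.25 rad, grows clockwise seen from above, 1.2 = halfway, 2.4 = fully tight, a hard stop. Friction 0.12 N m; it stays where left
- screw4_wing (a point): centre of the black wing of screw 4: wing 36 mm long (x of this point), 9 mm thick (y), 24 mm high; centre 26 mm above the cover's outer face (114 mm above the bench when shut); at joint value 0 the wing lies along the case's x
- cart1_mid (a point): centre of a loose filter cartridge: a square block 42 x 42 mm and 60 mm long (its z), white ends and gold middle, about 0.15 kg, standing upright on the bench; absent if None. It may lie or stand in a lane
- cart2_mid (a point): centre of a loose filter cartridge: a square block 42 x 42 mm and 60 mm long (its z), white ends and gold middle, about 0.15 kg, standing upright on the bench; absent if None. It may lie or stand in a lane
- cart3_mid (a point): centre of a loose filter cartridge: a square block 42 x 42 mm and 60 mm long (its z), white ends and gold middle, about 0.15 kg, standing upright on the bench; absent if None. It may lie or stand in a lane
- cart4_mid (a point): centre of a loose filter cartridge: a square block 42 x 42 mm and 60 mm long (its z), white ends and gold middle, about 0.15 kg, standing upright on the bench; absent if None. It may lie or stand in a lane
- washer: flat brass ring 32 mm across, 8 mm high, among the cartridges; a bystander, leave it alone
- gauge: round pressure gauge lying face up, 60 mm across; a bystander, leave it alone
- fitting: small brass fitting, 24 mm across, 40 mm high; a bystander, leave it alone
- spanner: steel spanner, 180 mm; a bystander, leave it alone
- tape: white roll of tape, 52 mm across, 16 mm high; a bystander, leave it alone
- jar: jar, 60 mm across, 85 mm high; a bystander, leave it alone
- elbow: brass elbow, about 60 mm; a bystander, leave it alone
Not all that is in view belongs to the job. Of the things that look like the part that bears valve, the smaller one is meant.

How it is judged:
By the outcome, as a careful person would: the job done as asked, in the order asked, and still so for the second after the job is handed in, with the robot touching nothing.
Of cart1, cart2, cart3, cart4 only 2 to 3 are there at a start; the rules pass over those that are not, and their reading is None.
At some moment in a run one of cart1, cart2, cart3, cart4 may be knocked a few centimetres aside while the robot is not near it.
Once in a run the grip may slacken for a moment while it holds something.
It also fails if it takes over 208 s, if anything falls off the work surface, if the arm or the gripper's body presses on something with over 40 N, if the wrist force passes 120 N, or if a joint passes its speed limit or range.

### The arm

A 7-joint arm with a two-finger parallel gripper is mounted at the origin on the work surface. World frame = base frame: x ahead of the robot, y to its left, z up, the work surface at z = 0. Lengths are in mm, angles in rad, forces in N, time in s.
With the tool pointing down it reaches from about 425 to 950 mm from the base axis. Payload 16.7 kg.
Tool frame: the origin (TCP) lies where the fingers leave the gripper's body, on its centre line; the fingertips stand 97 mm ahead of it and the grasp point (between the pads) lies 78 mm ahead of it (tip_reach is the distance from the TCP to the fingertips, in mm); z points along the fingers, y is the line along which they close (so a half turn about z gives the same grasp; the last joint's range is limited). The gripper opens to 94 mm and grips with 3 to 60 N. Pads are 16 mm wide; open, the fingers measure 119 mm over their backs; the gripper's body (75 mm by 177 mm) begins 78 mm behind the grasp point.
Start: joints at [-1.462, 0.426, 0.074, 1.606, -0.034, 1.111, -0.067], TCP at [172.104, 652.657, 302.667] pointing down, gripper open.
Joint ranges: [-2.85, 2.85], [-0.5, 2.14], [-1.23, 1.37], [0.21, 2.46], [-1.02, 4.16], [0.16, 2.05], [-2.73, 2.73]. Speed limits (rad/s): [1.89, 1.89, 2.39, 2.39, 3.01, 3.01, 3.01].

### API

Orientations are given as a 3x3 rotation matrix whose columns are the frame's x, y, z axes.
In Python, from plant import * gives the robot as it stands.
- The arm moves only by the shell command python3 -m handwheel 'ROWS' [FORCE]. ROWS is JSON, a list that holds one entry, the list of rows, each a list of 7 numbers: the shift along the world's x, y, z in mm, then the turn, a rotation vector about the world's x, y, z in degrees, then the finger opening in mm, from 0 to 94. In form: [[[x, y, z, wx, wy, wz, grip], ...]]. A call has 1 to 5 rows; each row is the pose to reach, as a shift and turn from the pose commanded when the call began; what a row does not reach only later rows make up. A row lasts 1/12 s, in which the tool goes at most 41.7 mm and 7.16 degrees, less where a joint would pass 70% of its speed; a pose out of reach is approached as far as the arm can. A call with a gripper value outside its range is refused whole. The fingers move at their own pace and stop on an object; FORCE is the grip in N (left out, the last holds). Time passes only in rows, so rows that repeat a pose let the fingers close. It gives the time, the measured TCP pose, the force, the opening and the grip force at its end, in the units of the state.
- read_state(): the state, without advancing time (a new reading comes with each control period).
- grab_frame(name): name is "side" or "top"; returns a dict with "pixels" (384x512x3 uint8, red, green, blue), "z_map" (384x512 float32, mm along the optical axis (not along the pixel's ray), 0 where there is no reading), "intrinsics" (3x3 intrinsics, pixels), "k1" (the pictures are not rectified: a ray, as slopes to the right and down, at radius r is drawn at 1 + k1 r^2 times it, then the intrinsics apply), "position" and "rotation" of the camera in the world. Camera axes: x right, y down, z forward; pixel columns grow to the right and rows downward; lengths in mm; the calibration is good to about 2 mm. A picture is of the moment at which its call begins.
- finish_job(): hands the job in; it is judged then, once.
Trained networks look in a picture, given as the dict that the camera call returned (one of the last four; its "shot" number tells which), for a name from the list of things; names that differ only in an ending like _2 or _b are one class to them, and where a whole thing is asked for, a point or a joint stands for the part that bears it (a point fixed in the world has none). Each returns a list of dicts, best first, with "score" (0 to 1); they miss things now and then, are a little off and sometimes report something else, mostly with a low value. They report only what shows in the picture. A call takes as long as a camera call. They do not tell look-alikes from the thing itself.
- find_in(picture, name): "location" ([x, y, z] in mm, in world coordinates, good to about 4 mm: the middle of the surface that is visible of it).
- place_of(picture, name): "location" ([x, y, z] in mm, in world coordinates, good to about 4 mm: a listed point, or the origin of a listed thing).
The state is a dict: "t": time; "joint_positions": joint angles; "dq": joint speeds; "joint_efforts": joint torques, N m; "eef_pos": TCP position; "tool_rot": TCP orientation; "ft_force": force on the tool from outside, world axes, zero at the start; "torque": the same for the moment, N m; "opening": opening from 0.0 (shut) to 1.0 (fully open); "gripper_force": force on a finger pad.
Only numpy, scipy, OpenCV 4.12 (cv2) and the standard library are available. Lean on these libraries where they do the work, as an engineer would, in place of code of your own. Each camera call takes 0.05 s, during which the arm holds its last target. There are 200 camera calls.

## Working session

There is one attempt and no reset: what is moved stays moved. The work goes in short steps, Python scripts to look and compute and a shell command to move; the robot and the scene stay as the last step left them, time stands still between calls to the robot, and variables do not carry over. Pictures are saved under pics/ and viewed, at most 14 in all, crops included, and the job is handed in when it is done.

```bash
ls; mkdir -p pics; cat > h.py <<'E'
from plant import *
import numpy as np, cv2
np.set_printoptions(precision=1,suppress=True)
def world(f,u,v,z=None):
    K=f["intrinsics"];d=f["z_map"][int(v),int(u)]
    q=np.array([(u-K[0][2])/K[0][0],(v-K[1][2])/K[1][1]]);p=q.copy()
    for _ in range(10): p=q/(1+f["k1"]*(p@p))
    ray=np.array(f["rotation"])@np.array([p[0],p[1],1]);c=np.array(f["position"])
    if z is not None: d=(z-c[2])/ray[2]
    return c+d*ray
def proj(f,P):
    c=np.array(f["rotation"]).T@(np.array(P)-f["position"]);p=c[:2]/c[2]
    p=p*(1+f["k1"]*(p@p));K=np.array(f["intrinsics"])
    return K[0][0]*p[0]+K[0][2],K[1][1]*p[1]+K[1][2]
def save(f,n,box=None,s=1):
    im=f["pixels"][:,:,::-1]
    if box: im=im[box[1]:box[3],box[0]:box[2]]
    cv2.imwrite(f"pics/{n}.png",cv2.resize(im,None,fx=s,fy=s,interpolation=cv2.INTER_CUBIC))
E
python3 - <<'E'
from h import *
s=read_state();print(s["t"],np.array(s["eef_pos"]),np.array(s["tool_rot"]),s["opening"])
a=grab_frame("top");b=grab_frame("side")
print(a["position"],b["position"])
im=np.hstack([a["pixels"],b["pixels"]])[:,:,::-1]
save(a,"top0",s=1.5);save(b,"side0",s=1.5)
for n in ["case","lid_hinge","valve_grip","screw1_wing","cart1_mid","jar","washer","fitting","tape","gauge","elbow","spanner"]:
  for c,f in(("t",a),("s",b)):
    for r in place_of(f,n)[:5]:print(n,c,np.array(r["location"]),round(r["score"],2),np.array(proj(f,r["location"])))
E
```

```text
pics
0.0 [172.  652.4 302. ] [[-1.   0.3 -0. ]
 [ 0.3  1.  -0. ]
 [-0.  -0.  -1. ]] 1.0035303056885911
[ 306.2  -25.7 1073.3] [  -69.2 -1039.4   810. ]
case t [556.4   2.4  -1.1] 0.89 [244.2 180.4]
case t [555.6  95.4  78.4] 0.26 [209.3 174.9]
case t [ 341.7 -202.5    0.8] 0.22 [317.5 252. ]
case s [563.1   4.5   1.2] 0.57 [270.3 204.4]
lid_hinge t [557.2  94.9  78.1] 0.94 [209.5 174.4]
lid_hinge s [563.1  96.9  79.1] 0.68 [256.7 169.6]
valve_grip t [296.  200.2  97.5] 0.76 [168.2 272.3]
valve_grip t [461.3 163.  240.9] 0.59 [170.9 198.9]
valve_grip t [467.4 334.2  72.4] 0.57 [122.7 209.1]
valve_grip t [ 516.7 -299.6    3.6] 0.53 [347.3 190.9]
valve_grip s [294.7 196.4  95.2] 0.57 [165.  169.9]
valve_grip s [464.4 336.5  72.6] 0.53 [199.  147.2]
valve_grip s [ 516.1 -301.6   -0.5] 0.39 [313.3 267.7]
screw1_wing t [459.7 161.  240.2] 0.73 [171.9 199.6]
screw1_wing t [459.3 132.2  89.2] 0.6 [195.1 209.5]
screw1_wing s [462.3 161.3 241.1] 0.59 [218.2 120.7]
jar t [ 545.2 -473.8   -1.7] 0.65 [402.8 180.7]
jar t [692.2 212.4  -3.6] 0.6 [174.3 138.7]
washer t [ 512.7 -306.7    0.1] 0.39 [349.4 192.4]
washer s [ 513.3 -304.     1.1] 0.41 [313.  268.1]
fitting t [ 344.9 -204.    -3.2] 0.6 [317.8 251. ]
fitting s [ 345.4 -200.3    1.8] 0.49 [237. 264.]
tape t [ 542.6 -478.8    0.2] 0.64 [404.7 181.4]
gauge t [ 694.9 -273.7   -2.3] 0.63 [334.1 134.3]
gauge t [660.9 160.8 241.7] 0.52 [173.8 116.1]
gauge s [ 696.2 -274.8   -2.4] 0.64 [361.  242.8]
elbow t [341.3 389.8  -0.5] 0.79 [111.2 256.6]
elbow s [342.7 393.4   3.1] 0.44 [161.8 165.2]
spanner t [649.2 388.1   3.8] 0.95 [115.9 153.2]
spanner t [ 580.  -238.8   29.9] 0.71 [327.2 168.2]
```

View pics/top0.png

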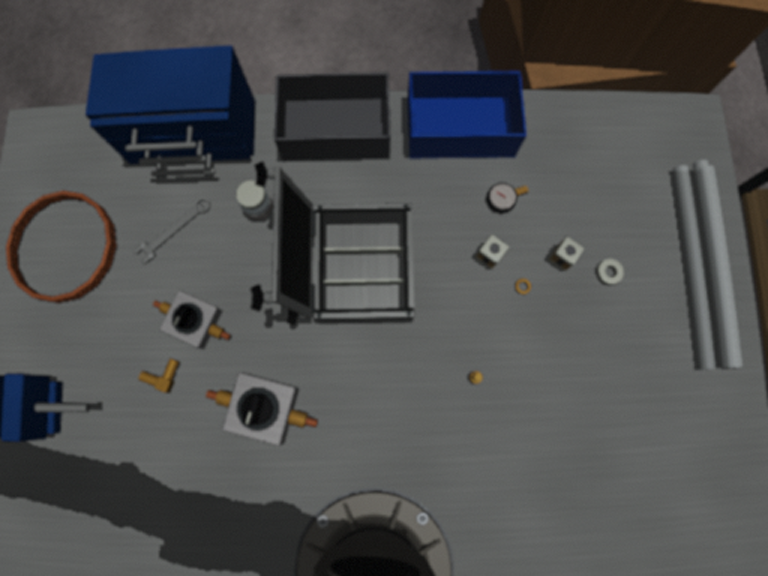

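View pics/side0.png

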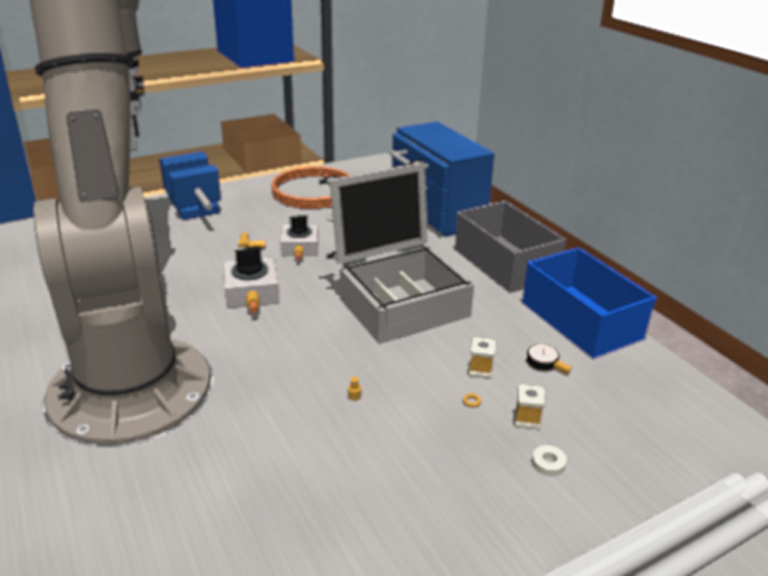

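The top view shows two cartridges (about (490,250) and (569,250) in the 1.5x picture), the washer at (523,286), the case at (365,260) with its lid open, and two valve blocks: a bigger one at (260,408) and a smaller one at (190,318). I'll measure them from depth.

```bash
cat >> h.py <<'E'
def cloud(f):
    K=np.array(f["intrinsics"]);h,w=f["z_map"].shape
    u,v=np.meshgrid(np.arange(w),np.arange(h))
    q=np.stack([(u-K[0,2])/K[0,0],(v-K[1,2])/K[1,1]],-1);p=q.copy()
    for _ in range(10): p=q/(1+f["k1"]*(p**2).sum(-1,keepdims=True))
    d=f["z_map"][...,None]
    return np.concatenate([p*d,d],-1)@np.array(f["rotation"]).T+np.array(f["position"])
def sel(P,x,y,z):
    m=np.ones(P.shape[:2],bool)
    for i,r in enumerate((x,y,z)): m&=(P[...,i]>r[0])&(P[...,i]<r[1])
    return P[m]
def rect(P):
    (c,s,a)=cv2.minAreaRect(P[:,:2].astype(np.float32));return np.array(c),np.array(s),a,len(P),np.median(P[:,2])
E
python3 - <<'E'
from h import *
a=grab_frame("top");P=cloud(a);b=grab_frame("side");Q=cloud(b)
print(a["intrinsics"])
for n,R in(("t",P),("s",Q)):
  print(n)
  print("bench",np.median(sel(R,(400,450),(-250,-150),(-20,20))[:,2]))
  print("rim",rect(sel(R,(440,680),(-95,86),(72,84))))
  for x0,y0 in((580,-240),(580,-370)): print("cart",rect(sel(R,(x0-50,x0+50),(y0-50,y0+50),(53,66))))
  print("bar",rect(sel(R,(430,500),(300,370),(78,92))))
  L=sel(R,(480,640),(85,150),(100,240))
  A=np.c_[L[:,0],L[:,2],np.ones(len(L))];k=np.linalg.lstsq(A,L[:,1],rcond=None)[0];print("lid plane y=ax+bz+c",k[0],k[1],k[2], "angle",np.pi/2+np.arctan(k[1]),len(L))
  U=sel(R,(300,500),(150,400),(36,48));print("blk",rect(sel(R,(410,520),(280,390),(36,48))))
for n in("cart1_mid","cart3_mid"):
  print([ (np.array(r["location"]),r["score"]) for r in place_of(b,n)],[ (np.array(r["location"]),r["score"]) for r in find_in(a,n)])
E
```

```text
[[374.7   0.  261.1]
 [  0.  374.7 194.4]
 [  0.    0.    1. ]]
t
bench 0.5436946620004619
rim (array([559.9,   0.7]), array([170.6, 215.7]), 89.64241027832031, 1244, np.float64(79.54375890855368))
cart (array([ 580.2, -238.3]), array([41.7, 43.2]), 50.74586868286133, 220, np.float64(60.46439232588813))
cart (array([ 573.9, -383.6]), array([43.3, 44.7]), 51.68852233886719, 225, np.float64(60.508870671341356))
bar (array([464. , 337.6]), array([14.4, 39.5]), 63.04444122314453, 84, np.float64(86.11202227639774))
lid plane y=ax+bz+c -0.00519881915766414 0.18046934330620157 85.36307847989144 angle 1.7493438416150393 1163
blk (array([463.9, 337.7]), array([85.8, 83.4]), 66.00908660888672, 581, np.float64(43.65850804798379))
s
bench -0.061398474661189084
rim (array([559. ,  -1.7]), array([175.6, 217.7]), 89.61181640625, 870, np.float64(78.26292258864822))
cart (array([ 577.7, -241.1]), array([45.5, 40.3]), 54.221031188964844, 176, np.float64(59.67125465077714))
cart (array([ 571.3, -386.9]), array([44.2, 41.4]), 50.96492004394531, 215, np.float64(59.00550706719309))
bar (array([463.7, 336.9]), array([22.7, 39.6]), 58.535499572753906, 47, np.float64(84.42790199825674))
lid plane y=ax+bz+c -0.010271033560058486 0.17818219553291392 89.49646816416983 angle 1.7471279526498709 2022
blk (array([462.2, 337.3]), array([90.1, 82.9]), 63.78986740112305, 205, np.float64(42.73899265935995))
[] [(array([646.9, 390.4,   8.9]), 0.64)]
[] [(array([679.9, 206.7,  83.9]), 0.62), (array([ 695.6, -271.8,   22.8]), 0.25)]
```

```bash
python3 -m handwheel '[[[60,-50,120,0,0,0,94],[60,-50,120,0,0,0,94],[60,-50,120,0,0,0,94],[60,-50,120,0,0,0,94],[60,-50,120,0,0,0,94]]]' 25
python3 -m handwheel '[[[40,-30,0,0,0,-7,94],[80,-60,0,0,0,-14,94],[105,-100,0,0,0,-21,94],[105,-140,0,0,0,-22,94],[105,-170,0,0,0,-22,94]]]'
```

```text
t: 2.02
eef_pos: [235.2, 601.8, 427.6]
tool_rot: [[-0.966, 0.259, 0.003], [0.259, 0.966, 0.006], [-0.001, 0.006, -1.0]]
ft_force: [0.7, 0.4, 0.7]
opening: 0.999
gripper_force: 0.0
t: 2.43
eef_pos: [338.0, 435.7, 421.3]
tool_rot: [[-0.799, 0.601, -0.0], [0.601, 0.799, -0.002], [-0.001, -0.001, -1.0]]
ft_force: [0.9, -0.1, -0.3]
opening: 0.996
gripper_force: 0.0
```

```bash
for i in 1; do python3 -m handwheel '[[[60,-170,0,0,0,0,94],[60,-170,0,0,0,0,94],[60,-170,0,0,0,0,94],[60,-170,0,0,0,0,94],[60,-170,0,0,0,0,94]]]';python3 -m handwheel '[[[60,-170,0,0,0,0,94],[60,-170,0,0,0,0,94],[60,-170,0,0,0,0,94],[60,-170,0,0,0,0,94],[60,-170,0,0,0,0,94]]]';python3 -m handwheel '[[[60,-170,0,0,0,0,94],[60,-170,0,0,0,0,94],[60,-170,0,0,0,0,94],[60,-170,0,0,0,0,94],[60,-170,0,0,0,0,94]]]';python3 -m handwheel '[[[60,-160,0,0,0,0,94],[60,-160,0,0,0,0,94],[60,-160,0,0,0,0,94],[60,-160,0,0,0,0,94],[60,-160,0,0,0,0,94]]]'; done | grep -E 't:|eef|rot'
```

```text
t: 2.85
eef_pos: [398.2, 262.3, 422.5]
tool_rot: [[-0.798, 0.603, 0.0], [0.603, 0.798, -0.0], [-0.0, -0.0, -1.0]]
t: 3.27
eef_pos: [457.7, 92.3, 422.6]
tool_rot: [[-0.798, 0.603, 0.0], [0.603, 0.798, -0.0], [-0.0, 0.0, -1.0]]
t: 3.68
eef_pos: [517.3, -77.5, 422.6]
tool_rot: [[-0.798, 0.602, 0.001], [0.602, 0.798, -0.002], [-0.002, -0.001, -1.0]]
t: 4.1
eef_pos: [577.0, -238.7, 421.4]
tool_rot: [[-0.798, 0.603, -0.002], [0.603, 0.798, -0.004], [-0.001, -0.004, -1.0]]
```

```bash
cat > carts.py <<'E'
from h import *
s=read_state();print(s["t"],np.array(s["eef_pos"]),np.degrees(np.arctan2(s["tool_rot"][1][1],s["tool_rot"][0][1])),s["opening"]*94,s["gripper_force"],np.array(s["ft_force"]))
for c in("top","side"):
  f=grab_frame(c);P=cloud(f)
  m=((P[...,2]>50)&(P[...,2]<66)&(P[...,0]>380)&(P[...,0]<720)&(P[...,1]<-110)&(P[...,1]>-460)).astype(np.uint8)
  n,l,st,_=cv2.connectedComponentsWithStats(m)
  for i in range(1,n):
    if st[i,4]>60: print(c,rect(P[l==i]))
save(f,"side_%d"%(s["t"]*10))
E
python3 carts.py
```

```text
4.1 [ 577.  -238.7  421.4] 52.900136955422035 93.89695077279252 0.0 [-0.9 -0.  -0.2]
side (array([ 579.2, -239.3]), array([49.2, 40.5]), 54.07732009887695, 185, np.float64(59.3710506731594))
side (array([ 572.5, -386.3]), array([47.7, 42.4]), 56.07804489135742, 238, np.float64(58.71932155868194))
```

```bash
python3 -m handwheel '[[[2,-1,-180,0,0,0,70],[2,-1,-180,0,0,0,70],[2,-1,-180,0,0,0,70],[2,-1,-180,0,0,0,70],[2,-1,-180,0,0,0,70]]]' 25 | grep eef; python3 -m handwheel '[[[0,0,-40,0,0,0,70],[0,0,-70,0,0,0,70],[0,0,-95,0,0,0,70],[0,0,-115,0,0,0,70],[0,0,-119,0,0,0,70]]]' | grep -E 'eef|force';python3 -m handwheel '[[[0,0,0,0,0,0,25],[0,0,0,0,0,0,25],[0,0,0,0,0,0,25],[0,0,0,0,0,0,25],[0,0,0,0,0,0,25]]]' 25;python3 -m handwheel '[[[0,0,0,0,0,0,25],[0,0,0,0,0,0,25],[0,0,0,0,0,0,25],[0,0,30,0,0,0,25],[0,0,40,0,0,0,25]]]' 25
```

```text
eef_pos: [577.1, -230.0, 237.4]
eef_pos: [578.4, -231.4, 121.8]
ft_force: [-0.7, 0.4, 0.3]
gripper_force: 0.0
t: 5.45
eef_pos: [579.2, -233.9, 125.0]
tool_rot: [[-0.801, 0.599, 0.002], [0.599, 0.801, -0.001], [-0.002, 0.001, -1.0]]
ft_force: [-3.0, 0.1, 13.4]
opening: 0.447
gripper_force: 24.9
t: 5.87
eef_pos: [579.3, -234.1, 166.3]
tool_rot: [[-0.801, 0.599, 0.002], [0.599, 0.801, -0.0], [-0.002, 0.001, -1.0]]
ft_force: [1.0, -0.1, -1.7]
opening: 0.447
gripper_force: 24.9
```

```bash
python3 -m handwheel '[[[0,0,35,0,0,0,25],[0,0,70,0,0,0,25],[0,20,75,0,0,7,25],[0,50,75,0,0,14,25],[0,85,75,0,0,21,25]]]' | grep -E 'eef|opening'; python3 -m handwheel '[[[-5,35,0,0,0,6,25],[-10,70,0,0,0,12,25],[-15,100,0,0,0,15,25],[-20,125,0,0,0,15.4,25],[-20,137,0,0,0,15.4,25]]]' ;python3 -m handwheel '[[[0,0,0,0,0,0,25],[0,0,0,0,0,0,25]]]'; python3 carts.py
```

```text
eef_pos: [578.7, -149.0, 240.0]
opening: 0.447
t: 6.7
eef_pos: [558.0, -8.0, 238.9]
tool_rot: [[-1.0, 0.003, 0.0], [0.003, 1.0, 0.002], [-0.0, 0.002, -1.0]]
ft_force: [0.1, -0.6, -2.3]
opening: 0.444
gripper_force: 24.9
t: 6.87
eef_pos: [558.9, -11.4, 239.0]
tool_rot: [[-1.0, 0.006, 0.001], [0.006, 1.0, 0.0], [-0.001, 0.0, -1.0]]
ft_force: [0.4, -0.9, -2.2]
opening: 0.448
gripper_force: 24.9
6.8667 [558.9 -11.4 239. ] 89.6611030971328 42.13673364703511 24.911648333072662 [ 0.4 -0.9 -2.2]
top (array([ 573.9, -384.1]), array([44.5, 42.9]), 54.533729553222656, 229, np.float64(60.36250089448379))
side (array([ 572.5, -385.8]), array([45.5, 41.3]), 52.43552780151367, 236, np.float64(58.76828167276892))
```

```bash
python3 -m handwheel '[[[0,0,-35,0,0,0,25],[0,0,-70,0,0,0,25],[0,0,-95,0,0,0,25],[0,0,-105,0,0,0,25],[0,0,-108,0,0,0,25]]]' | grep -E 'eef|open|force'; python3 -m handwheel '[[[0,0,0,0,0,0,25],[0,0,0,0,0,0,25],[0,0,0,0,0,0,60],[0,0,0,0,0,0,60],[0,0,0,0,0,0,60]]]'| grep -E 'eef|open|force';python3 -m handwheel '[[[0,0,35,0,0,0,60],[0,0,70,0,0,0,60],[0,0,110,0,0,0,60],[0,-40,120,0,0,-6,60],[0,-80,120,0,0,-12,60]]]'| grep eef;python3 -m handwheel '[[[4,-42,0,0,0,-7,70],[8,-84,0,0,0,-14,70],[12,-120,0,0,0,-20,70],[14,-160,0,0,0,-25,70],[14,-200,0,0,0,-25,70]]]';python3 -m handwheel '[[[0,-42,0,0,0,0,70],[0,-80,0,0,0,0,70],[0,-93,0,0,0,0,70],[0,-93,0,0,0,0,70],[0,-93,0,0,0,0,70]]]'; python3 carts.py; ls pics
```

```text
eef_pos: [558.0, -13.0, 129.1]
ft_force: [-1.8, -0.4, 1.0]
opening: 0.447
gripper_force: 24.9
eef_pos: [559.3, -11.4, 131.7]
ft_force: [-0.4, 0.4, -0.1]
opening: 0.619
gripper_force: 0.0
eef_pos: [560.5, -90.6, 254.7]
t: 8.63
eef_pos: [573.2, -292.9, 251.1]
tool_rot: [[-0.792, 0.611, 0.001], [0.611, 0.792, -0.0], [-0.001, 0.0, -1.0]]
ft_force: [0.7, 0.9, 0.6]
opening: 0.744
gripper_force: 0.0
t: 9.05
eef_pos: [572.3, -385.3, 250.9]
tool_rot: [[-0.794, 0.608, 0.0], [0.608, 0.794, -0.0], [-0.0, -0.0, -1.0]]
ft_force: [0.6, 0.7, -0.6]
opening: 0.746
gripper_force: 0.0
9.05 [ 572.3 -385.3  250.9] 52.53584142530657 70.12586012249123 0.0 [ 0.6  0.7 -0.6]
side (array([ 572.3, -386.5]), array([46.1, 42.8]), 57.43588638305664, 233, np.float64(58.753294926276226))
side0.png
side_41.png
side_68.png
side_90.png
top0.png
```

```bash
python3 -m handwheel '[[[1,0,-40,0,0,1,70],[1,0,-80,0,0,1,70],[1,0,-110,0,0,1,70],[1,0,-122,0,0,1,70],[1,0,-126,0,0,1,70]]]' 25| grep -E 'eef|force';python3 -m handwheel '[[[0,0,0,0,0,0,25],[0,0,0,0,0,0,25],[0,0,0,0,0,0,25],[0,0,0,0,0,0,25],[0,0,0,0,0,0,25]]]' 25| grep -E 'eef|force|open';python3 -m handwheel '[[[0,0,0,0,0,0,25],[0,0,0,0,0,0,25],[0,0,30,0,0,0,25],[0,0,70,0,0,0,25],[0,0,110,0,0,0,25]]]' 25| grep -E 'eef|force|open'; python3 -m handwheel '[[[-5,40,5,0,0,7,25],[-10,80,5,0,0,14,25],[-20,115,5,0,0,21,25],[-30,150,5,0,0,28,25],[-40,190,5,0,0,35,25]]]' | grep -E 'eef|open'; python3 -m handwheel '[[[-8,35,0,0,0,1,25],[-16,70,0,0,0,1,25],[-25,100,0,0,0,1,25],[-35,135,0,0,0,1,25],[-35,165,0,0,0,1,25]]]'|grep -E 'eef|rot|open' ;python3 -m handwheel '[[[0,10,0,0,0,0,25],[0,10,0,0,0,0,25],[0,10,0,0,0,0,25]]]'; python3 carts.py
```

```text
eef_pos: [573.6, -382.7, 122.8]
ft_force: [0.0, 0.2, 0.5]
gripper_force: 0.0
eef_pos: [574.2, -384.9, 126.1]
ft_force: [-1.5, 2.0, 9.9]
opening: 0.446
gripper_force: 25.0
eef_pos: [573.1, -384.4, 235.7]
ft_force: [1.5, -0.3, -1.2]
opening: 0.446
gripper_force: 25.0
eef_pos: [532.9, -193.7, 240.2]
opening: 0.446
eef_pos: [496.9, -28.0, 240.0]
tool_rot: [[-1.0, 0.007, -0.0], [0.007, 1.0, 0.001], [0.0, 0.001, -1.0]]
opening: 0.447
t: 11.48
eef_pos: [498.9, -19.7, 240.0]
tool_rot: [[-1.0, 0.006, 0.001], [0.006, 1.0, 0.0], [-0.001, 0.0, -1.0]]
ft_force: [0.1, -1.1, -1.5]
opening: 0.443
gripper_force: 25.0
11.4833 [498.9 -19.7 240. ] 89.68030914238598 41.63993076211674 24.991948306560516 [ 0.1 -1.1 -1.5]
```

```bash
python3 -m handwheel '[[[-1,0,-35,0,0,0,25],[-1,0,-70,0,0,0,25],[-1,0,-95,0,0,0,25],[-1,0,-105,0,0,0,25],[-1,0,-109,0,0,0,25]]]' | grep -E 'eef|open|force'; python3 -m handwheel '[[[0,0,0,0,0,0,25],[0,0,0,0,0,0,25],[0,0,0,0,0,0,60],[0,0,0,0,0,0,60],[0,0,0,0,0,0,60]]]'| grep -E 'eef|open|force';python3 -m handwheel '[[[0,0,35,0,0,0,60],[0,0,75,0,0,0,60],[0,0,110,0,0,0,60],[0,0,150,0,0,0,30],[0,0,190,0,0,0,0]]]'| grep eef;python3 -m handwheel '[[[-40,0,10,0,0,0,0],[-60,-40,10,0,0,0,0],[-60,-80,10,0,0,0,0],[-60,-120,10,0,0,0,0],[-60,-150,10,0,0,0,0]]]';python3 - <<'E'
from h import *
a=grab_frame("top");b=grab_frame("side");save(a,"top1",s=1.5)
b["pixels"]=b["pixels"].copy()
save(b,"side1",(130,80,430,320),2)
P=cloud(a)
for x in(497,559): print(rect(sel(P,(x-50,x+30),(-70,50),(56,71))))
x=cloud(a);L=sel(x,(480,640),(85,150),(100,240));A=np.c_[L[:,0],L[:,2],np.ones(len(L))];print(np.linalg.lstsq(A,L[:,1],rcond=None)[0])
E
```

```text
eef_pos: [497.0, -21.2, 129.6]
ft_force: [-11.4, -1.3, 37.2]
opening: 0.446
gripper_force: 25.0
eef_pos: [498.1, -19.6, 131.4]
ft_force: [-0.3, -0.0, -0.3]
opening: 0.617
gripper_force: 0.0
eef_pos: [497.2, -20.0, 322.8]
t: 13.25
eef_pos: [436.8, -172.4, 331.7]
tool_rot: [[-1.0, 0.007, 0.003], [0.007, 1.0, 0.001], [-0.003, 0.001, -1.0]]
ft_force: [0.6, 1.1, 0.1]
opening: 0.178
gripper_force: 0.0
(array([484.6, -11.6]), array([114.9,  65.1]), 89.62975311279297, 267, np.float64(64.49397553197025))
(array([546.4, -13.3]), array([76.6, 45.7]), 6.094441890716553, 271, np.float64(64.49397553197025))
[-0.   0.2 85.4]
```

View pics/side1.png

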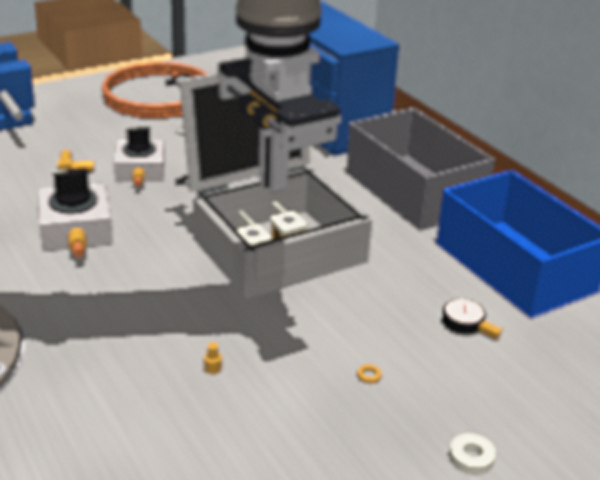

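View pics/top1.png

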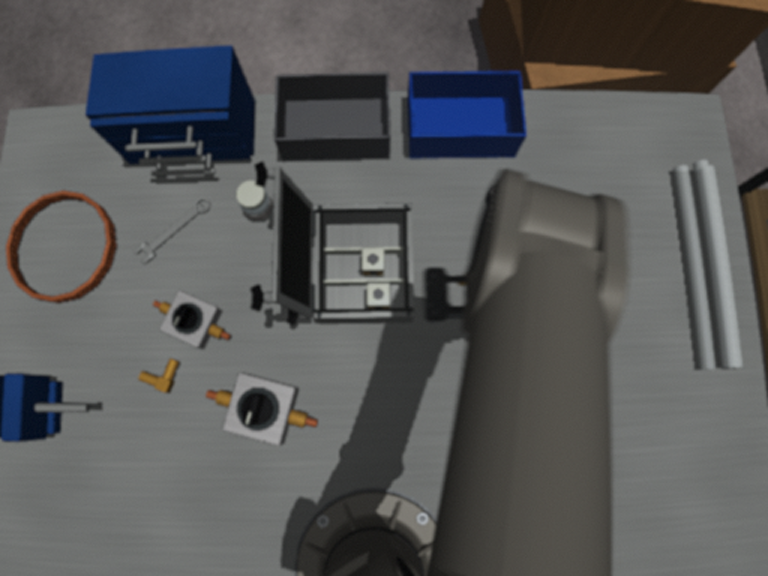

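```bash
python3 -m handwheel '[[[20,20,35,0,0,0,0],[40,50,70,0,0,0,0],[60,85,75,0,0,0,0],[80,120,75,0,0,0,0],[100,155,75,0,0,0,0]]]' 25|grep -E 'eef';python3 -m handwheel '[[[10,40,0,0,0,0,0],[22,80,0,0,0,0,0],[22,120,0,0,0,0,0],[22,160,0,0,0,0,0],[22,200,0,0,0,0,0]]]'|grep -E 'eef';python3 -m handwheel '[[[0,0,-30,0,0,0,0],[0,0,-60,0,0,0,0],[0,0,-75,0,0,0,0],[0,0,-81,0,0,0,0],[0,0,-81,0,0,0,0]]]'|grep -E 'eef|force|rot'
```

```text
eef_pos: [535.6, -17.5, 407.1]
eef_pos: [556.1, 182.8, 405.8]
eef_pos: [556.1, 180.7, 323.7]
tool_rot: [[-1.0, 0.006, -0.002], [0.006, 1.0, -0.001], [0.002, -0.001, -1.0]]
ft_force: [0.2, 0.7, -1.0]
gripper_force: 0.0
```

```bash
python3 -m handwheel '[[[0,-13,0,0,0,0,0],[0,-26,1,0,0,0,0],[0,-39,2,0,0,0,0],[0,-52,3,0,0,0,0],[0,-65,3,0,0,0,0]]]'|grep -E 'eef|force';python3 -m handwheel '[[[0,-10,0,0,0,0,0],[0,-20,-1,0,0,0,0],[0,-30,-2,0,0,0,0],[0,-40,-3,0,0,0,0],[0,-50,-6,0,0,0,0]]]'|grep -E 'eef|force';python3 -m handwheel '[[[0,-8,-3,0,0,0,0],[0,-16,-7,0,0,0,0],[0,-24,-10,0,0,0,0],[0,-32,-14,0,0,0,0],[0,-39,-19,0,0,0,0]]]'|grep -E 'eef|force'
```

```text
eef_pos: [557.3, 114.1, 329.4]
ft_force: [-0.4, 5.8, 4.2]
gripper_force: 3.0
eef_pos: [557.0, 64.3, 322.3]
ft_force: [0.4, 2.7, 5.7]
gripper_force: 2.5
eef_pos: [556.8, 25.2, 302.5]
ft_force: [-0.2, 2.4, 4.4]
gripper_force: 2.1
```

```bash
python3 -m handwheel '[[[0,-6,-5,0,0,0,0],[0,-12,-10,0,0,0,0],[0,-18,-15,0,0,0,0],[0,-23,-20,0,0,0,0],[0,-28,-25,0,0,0,0]]]'|grep -E 'eef|force';python3 -m handwheel '[[[0,-5,-7,0,0,0,0],[0,-10,-13,0,0,0,0],[0,-15,-20,0,0,0,0],[0,-20,-27,0,0,0,0],[0,-24,-35,0,0,0,0]]]'|grep -E 'eef|force';python3 -m handwheel '[[[0,-2,-6,0,0,0,0],[0,-4,-12,0,0,0,0],[0,-6,-18,0,0,0,0],[0,-8,-24,0,0,0,0],[0,-9,-28,0,0,0,0]]]'|grep -E 'eef|force';python3 -m handwheel '[[[0,-1,-5,0,0,0,0],[0,-2,-10,0,0,0,0],[0,-3,-14,0,0,0,0],[0,-4,-18,0,0,0,0],[0,-4,-21,0,0,0,0]]]'|grep -E 'eef|force';python3 -m handwheel '[[[0,0,-2,0,0,0,0],[0,0,-4,0,0,0,0],[0,0,-6,0,0,0,0],[0,0,-7,0,0,0,0],[0,0,-8,0,0,0,0]]]'|grep -E 'eef|force'
```

```text
eef_pos: [556.7, -2.3, 277.1]
ft_force: [-0.6, 0.1, 4.1]
gripper_force: 2.0
eef_pos: [556.7, -26.2, 241.9]
ft_force: [0.6, -0.0, 3.4]
gripper_force: 1.7
eef_pos: [556.7, -35.0, 213.9]
ft_force: [-0.3, -1.6, 3.5]
gripper_force: 1.4
eef_pos: [556.8, -38.6, 193.2]
ft_force: [-0.3, -0.7, 2.9]
gripper_force: 1.4
eef_pos: [556.8, -38.8, 185.6]
ft_force: [-0.6, -1.5, 2.2]
gripper_force: 1.3
```

```bash
python3 -m handwheel '[[[0,0,-1,0,0,0,0],[0,0,-1,0,0,0,0],[0,0,-2,0,0,0,0],[0,0,-2,0,0,0,0]]]'|grep -E 'eef|force';python3 -m handwheel '[[[0,0,-1,0,0,0,0],[0,0,-1,0,0,0,0],[0,0,-1,0,0,0,0]]]'|grep -E 'eef|force'
```

```text
eef_pos: [557.0, -38.9, 185.1]
ft_force: [-11.6, -0.9, 34.4]
gripper_force: 17.7
eef_pos: [557.0, -39.0, 185.0]
ft_force: [-17.5, -0.4, 53.7]
gripper_force: 26.6
```

```bash
python3 -m handwheel '[[[0,0,20,0,0,0,0],[0,0,50,0,0,0,0],[0,-30,80,0,0,0,40],[0,-60,110,0,0,0,40],[0,-95,110,0,0,0,40]]]'|grep -E 'eef|force'; python3 -m handwheel '[[[0,-40,0,0,0,0,40],[0,-80,0,0,0,0,40],[0,-120,0,0,0,0,40],[0,-160,0,0,0,0,40],[0,-190,0,0,0,0,40]]]'|grep -E 'eef|force'; cat > wings.py <<'E'
from h import *
s=read_state();print(s["t"],np.array(s["eef_pos"]),np.array(s["joint_positions"]).round(2))
C=np.array([559.5,4.]);W={1:(-99,-80),2:(99,-80),3:(99,80),4:(-99,80)}
for c in("top","side"):
  f=grab_frame(c);P=cloud(f)
  print(c,"lid",rect(sel(P,(430,690),(-110,120),(83,92))))
  for k,w in W.items():
    x,y=C+w;S=sel(P,(x-28,x+28),(y-28,y+28),(118,132))
    if len(S)>8:
      r=rect(S);d=S[:,:2]-S[:,:2].mean(0);v=np.linalg.svd(d,full_matrices=False)[2][0];print(k,r[0],r[1],"ang cw",-np.degrees(np.arctan(v[1]/v[0])),len(S),r[4], "mean",S[:,:2].mean(0))
  save(f,c+"_w%d"%(s["t"]*10),((190,110,310,230) if c=="top" else (200,110,340,240)),4)
E
python3 wings.py
```

```text
eef_pos: [558.5, -133.7, 297.5]
ft_force: [1.9, -0.4, 0.5]
gripper_force: 0.0
eef_pos: [556.1, -326.6, 292.6]
ft_force: [0.3, 0.5, -0.1]
gripper_force: 0.0
19.35 [ 556.1 -326.6  292.6] [-0.1  0.5  0.7  1.7 -0.3  1.1  2.3]
top lid (array([559.8,  10.4]), array([215.2, 187.2]), 0.15783880650997162, 4582, np.float64(89.0324709092618))
1 [460.1 -73.7] [10.4 34.4] ang cw 6.669334909758369 52 121.6623645770157 mean [459.4 -73.7]
2 [657.1 -74.9] [10.8 32.5] ang cw 14.761515499227448 43 121.5166213000972 mean [657.2 -75. ]
3 [659.8  85.8] [10.6 35.8] ang cw 4.5064654437928375 44 123.0970989257566 mean [659.5  84.8]
4 [460.3  86.2] [10.5 35.9] ang cw 2.6059829790351055 52 121.91670209021112 mean [459.6  86.6]
side lid (array([558.6,   8.5]), array([190.2, 216.8]), 89.27638244628906, 2088, np.float64(88.43607266060457))
1 [459.3 -72.5] [15.  34.9] ang cw 2.0539270129690204 32 120.31650554465546 mean [458.2 -74.5]
2 [657.  -76.4] [12.9 31.4] ang cw 9.543344927034978 27 120.5861521061039 mean [657.3 -76.2]
3 [658.3  80.9] [11.1 33.8] ang cw 6.21652996645729 23 121.50001257972735 mean [657.   82.6]
4 [460.3  85.7] [34.7 13.3] ang cw 0.7504267822651725 29 121.46019546850641 mean [459.5  84.2]
```

View pics/top_w193.png

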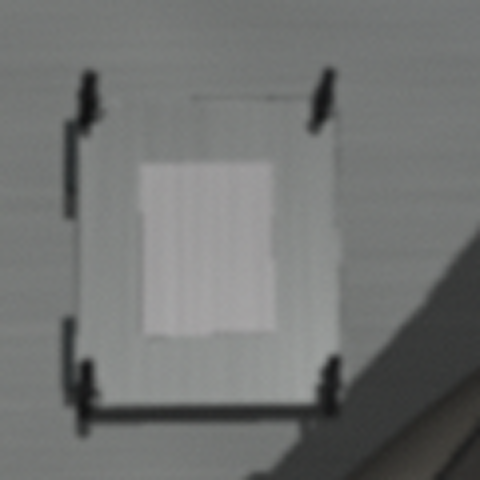

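```bash
python3 -m handwheel '[[[-20,40,-10,0,0,0,30],[-40,80,-20,0,0,0,30],[-60,120,-30,0,0,0,30],[-75,160,-40,0,0,-2,30],[-90,195,-50,0,0,-4,30]]]' 40|grep -E 'eef|force'; python3 -m handwheel '[[[-7,40,0,0,0,0,30],[-7,57,0,0,0,0,30],[-7,57,0,0,0,0,30],[-7,57,0,0,0,0,30],[-7,57,0,0,0,0,30]]]'|grep -E 'eef|force|rot'
```

```text
eef_pos: [470.3, -137.6, 245.1]
ft_force: [0.4, 0.4, 1.4]
gripper_force: 0.0
eef_pos: [464.6, -82.8, 245.8]
tool_rot: [[-0.997, 0.076, 0.0], [0.076, 0.997, 0.0], [-0.0, 0.0, -1.0]]
ft_force: [0.1, -0.8, 0.7]
gripper_force: 0.0
```

```bash
python3 -m handwheel '[[[-5,8,-5,0,0,0,30],[-5,8,-20,0,0,0,30],[-5,8,-35,0,0,0,30],[-5,8,-45,0,0,0,30],[-5,8,-48,0,0,0,30]]]' 40|grep -E 'eef|force'; python3 -m handwheel '[[[0,0,0,0,0,0,30],[0,0,0,0,0,0,0],[0,0,0,0,0,0,0],[0,0,0,0,0,0,0],[0,0,0,0,0,0,0]]]'|grep -E 'eef|force|rot|open'
```

```text
eef_pos: [458.5, -75.1, 196.1]
ft_force: [-0.7, -0.1, 0.1]
gripper_force: 0.0
eef_pos: [459.8, -74.1, 198.1]
tool_rot: [[-0.997, 0.076, 0.001], [0.076, 0.997, 0.001], [-0.001, 0.001, -1.0]]
ft_force: [-1.0, 1.3, 4.8]
opening: 0.096
gripper_force: 39.9
```

```bash
python3 -m handwheel '[[[0,0,0,0,0,-7,0],[0,0,0,0,0,-14,0],[0,0,0,0,0,-21,0],[0,0,0,0,0,-28,0],[0,0,0,0,0,-35,0]]]' |grep -E 'eef|force|rot|open'; python3 -m handwheel '[[[0,0,0,0,0,-7,0],[0,0,0,0,0,-14,0],[0,0,0,0,0,-21,0],[0,0,0,0,0,-28,0],[0,0,0,0,0,-30,0]]]' |grep -E 'eef|force|rot|open';python3 -c "
from h import *
s=read_state();print(s['t'],np.array(s['torque']),np.array(s['joint_positions']).round(2),90-np.degrees(np.arctan2(s['tool_rot'][1][1],s['tool_rot'][0][1])))"
```

```text
eef_pos: [459.8, -74.1, 198.2]
tool_rot: [[-0.77, 0.638, 0.001], [0.638, 0.77, 0.001], [0.0, 0.001, -1.0]]
ft_force: [-0.8, 3.7, 3.0]
opening: 0.091
gripper_force: 40.0
eef_pos: [459.9, -74.1, 198.1]
tool_rot: [[-0.346, 0.938, 0.001], [0.938, 0.346, 0.001], [0.001, 0.001, -1.0]]
ft_force: [-1.8, 3.9, 7.7]
opening: 0.09
gripper_force: 40.0
21.95 [0.9 0.3 0.2] [-0.8  0.3  0.9  2.2 -0.4  0.8  0.8] 69.7738344605383
```

```bash
python3 -m handwheel '[[[0,0,0,0,0,0,30],[0,0,0,0,0,0,30],[0,0,0,0,0,0,30],[0,0,25,0,0,0,30],[0,0,50,0,0,0,30]]]' |grep -E 'eef|open'; python3 -m handwheel '[[[20,16,0,0,0,7,30],[40,32,0,0,0,14,30],[60,48,0,0,0,21,30],[80,64,0,0,0,28,30],[100,80,0,0,0,35,30]]]' |grep -E 'eef';python3 -m handwheel '[[[20,16,0,0,0,7,30],[40,32,0,0,0,14,30],[60,48,0,0,0,21,30],[80,64,0,0,0,28,30],[99,78,0,0,0,29,30]]]' |grep -E 'eef'; python3 -m handwheel '[[[0,0,0,0,0,0,30],[0,0,0,0,0,0,30],[0,0,0,0,0,0,30]]]' |grep -E 'eef|rot|force'
```

```text
eef_pos: [458.7, -75.3, 247.7]
opening: 0.32
eef_pos: [560.3, 6.2, 247.7]
eef_pos: [659.4, 84.1, 247.7]
eef_pos: [658.1, 82.5, 247.5]
tool_rot: [[-0.996, 0.094, -0.001], [0.094, 0.996, -0.0], [0.001, -0.001, -1.0]]
ft_force: [-0.1, -1.2, -0.0]
gripper_force: 0.0
```

```bash
python3 wings.py
```

```text
23.45 [658.1  82.5 247.5] [-0.7  0.5  0.6  1.7 -0.3  1.   1.5]
top lid (array([559.3,  10.5]), array([214.2, 187.2]), 0.15963928401470184, 4611, np.float64(89.09164570799419))
1 [459.2 -73.5] [11.2 34.4] ang cw 69.6679852564276 49 122.03820476081694 mean [459.3 -73.6]
2 [656.3 -74.8] [10.8 32.9] ang cw 13.439621534219949 47 121.81655773849207 mean [656.4 -74.9]
3 [658.  86.] [11.  32.5] ang cw 4.1848383127339694 43 122.37329048054357 mean [658.9  85. ]
4 [460.   86.1] [10.5 36. ] ang cw 4.3927919708975445 52 122.11578050081442 mean [459.5  86.5]
side lid (array([559. ,   8.2]), array([187.4, 217.2]), 88.85263061523438, 2083, np.float64(88.44017193889306))
1 [459.7 -75.5] [12.5 30.2] ang cw 69.97948477321619 29 121.52333862242403 mean [458.6 -74.5]
2 [657.3 -75.5] [32.2 14.1] ang cw 3.7341989109892126 25 120.33940327627579 mean [657.3 -76.4]
3 [655.9  84. ] [15.2 32. ] ang cw 15.031922312678814 25 120.40719154277463 mean [657.3  82.3]
4 [460.3  86.7] [12.7 33.8] ang cw 3.0023878419789294 25 121.02525200784282 mean [460.3  85.2]
```

```bash
python3 -m handwheel '[[[0,2,-10,0,0,0,30],[0,2,-25,0,0,0,30],[0,2,-40,0,0,0,30],[0,2,-48,0,0,0,30],[0,2,-50,0,0,0,30]]]' 40|grep -E 'eef|force'; python3 -m handwheel '[[[0,0,0,0,0,0,30],[0,0,0,0,0,0,0],[0,0,0,0,0,0,0],[0,0,0,0,0,0,0],[0,0,0,0,0,0,0]]]'|grep -E 'eef|force|rot|open';python3 -m handwheel '[[[0,0,0,0,0,-7,0],[0,0,0,0,0,-14,0],[0,0,0,0,0,-21,0],[0,0,0,0,0,-28,0],[0,0,0,0,0,-35,0]]]' |grep -E 'eef|force|open'; python3 -m handwheel '[[[0,0,0,0,0,-7,0],[0,0,0,0,0,-14,0],[0,0,0,0,0,-21,0],[0,0,0,0,0,-28,0],[0,0,0,0,0,-29,0]]]' |grep -E 'eef|force|rot|open'
```

```text
eef_pos: [657.5, 85.2, 195.9]
ft_force: [-0.6, -0.4, 0.7]
gripper_force: 0.0
eef_pos: [658.6, 84.5, 198.3]
tool_rot: [[-0.996, 0.094, 0.001], [0.094, 0.996, -0.001], [-0.001, -0.001, -1.0]]
ft_force: [-1.2, 3.7, 4.3]
opening: 0.092
gripper_force: 40.0
eef_pos: [658.7, 84.9, 198.3]
ft_force: [0.5, -2.7, 0.9]
opening: 0.092
gripper_force: 40.0
eef_pos: [659.0, 85.0, 198.3]
tool_rot: [[-0.346, 0.938, 0.001], [0.938, 0.346, -0.001], [-0.001, 0.001, -1.0]]
ft_force: [1.5, -0.6, 5.7]
opening: 0.091
gripper_force: 40.0
```

```bash
python3 -m handwheel '[[[0,0,0,0,0,0,30],[0,0,0,0,0,0,30],[0,0,0,0,0,0,30],[0,0,25,0,0,0,30],[0,0,50,0,0,0,30]]]' |grep -E 'eef|open'; python3 -m handwheel '[[[0,-18,0,0,0,7,30],[0,-36,0,0,0,14,30],[0,-54,0,0,0,21,30],[0,-72,0,0,0,28,30],[0,-90,0,0,0,35,30]]]' |grep -E 'eef';python3 -m handwheel '[[[0,-18,0,0,0,7,30],[-1,-36,0,0,0,14,30],[-1,-54,0,0,0,21,30],[-1,-71,0,0,0,23,30],[-1,-71,0,0,0,23,30]]]' |grep -E 'eef'; python3 -m handwheel '[[[0,0,0,0,0,0,30],[0,0,0,0,0,0,30],[0,0,0,0,0,0,30]]]' |grep -E 'eef|rot|force'
```

```text
eef_pos: [657.7, 85.3, 247.2]
opening: 0.322
eef_pos: [658.3, -5.4, 247.9]
eef_pos: [656.9, -80.0, 248.3]
eef_pos: [657.5, -74.5, 247.5]
tool_rot: [[-0.981, 0.196, -0.0], [0.196, 0.981, 0.0], [0.0, 0.0, -1.0]]
ft_force: [0.2, -0.3, -0.1]
gripper_force: 0.0
```

```bash
python3 -m handwheel '[[[0,-1,-10,0,0,0,30],[0,-1,-25,0,0,0,30],[0,-1,-40,0,0,0,30],[0,-1,-48,0,0,0,30],[0,-1,-50,0,0,0,30]]]' 40|grep -E 'eef|force'; python3 -m handwheel '[[[0,0,0,0,0,0,30],[0,0,0,0,0,0,0],[0,0,0,0,0,0,0],[0,0,0,0,0,0,0],[0,0,0,0,0,0,0]]]'|grep -E 'eef|force|rot|open';python3 -m handwheel '[[[0,0,0,0,0,-7,0],[0,0,0,0,0,-14,0],[0,0,0,0,0,-21,0],[0,0,0,0,0,-28,0],[0,0,0,0,0,-35,0]]]' |grep -E 'eef|force|open'; python3 -m handwheel '[[[0,0,0,0,0,-7,0],[0,0,0,0,0,-14,0],[0,0,0,0,0,-21,0],[0,0,0,0,0,-23.5,0],[0,0,0,0,0,-23.5,0]]]' |grep -E 'eef|force|rot|open'
python3 -m handwheel '[[[0,0,0,0,0,0,30],[0,0,0,0,0,0,30],[0,0,0,0,0,0,30],[0,0,25,0,0,0,30],[0,0,50,0,0,0,30]]]' |grep -E 'eef|open'; python3 -m handwheel '[[[-20,16,0,0,0,7,30],[-40,32,0,0,0,14,30],[-60,48,0,0,0,21,30],[-80,64,0,0,0,28,30],[-100,81,0,0,0,35,30]]]' |grep -E 'eef';python3 -m handwheel '[[[-20,16,0,0,0,7,30],[-40,32,0,0,0,14,30],[-60,48,0,0,0,21,30],[-80,64,0,0,0,28,30],[-97,81,0,0,0,30.5,30]]]' |grep -E 'eef'; python3 -m handwheel '[[[0,0,0,0,0,0,30],[0,0,0,0,0,0,30],[0,0,0,0,0,0,30]]]' |grep -E 'eef|rot|force'; python3 wings.py|grep -v lid
```

```text
eef_pos: [656.7, -75.9, 195.6]
ft_force: [-0.0, 0.8, 0.6]
gripper_force: 0.0
eef_pos: [657.9, -75.8, 198.3]
tool_rot: [[-0.98, 0.197, 0.001], [0.197, 0.98, 0.001], [-0.001, 0.002, -1.0]]
ft_force: [-0.9, -2.8, 4.0]
opening: 0.09
gripper_force: 39.9
eef_pos: [657.9, -75.9, 198.3]
ft_force: [0.2, 3.3, 1.2]
opening: 0.095
gripper_force: 40.0
eef_pos: [657.9, -75.9, 198.3]
tool_rot: [[-0.342, 0.94, 0.001], [0.94, 0.342, 0.001], [0.0, 0.001, -1.0]]
ft_force: [-0.9, 4.5, 5.7]
opening: 0.092
gripper_force: 40.0
eef_pos: [656.7, -76.7, 247.3]
opening: 0.315
eef_pos: [556.4, 4.6, 247.7]
eef_pos: [459.1, 85.5, 247.8]
eef_pos: [460.9, 85.0, 248.0]
tool_rot: [[-0.997, 0.077, 0.001], [0.077, 0.997, 0.0], [-0.001, 0.0, -1.0]]
ft_force: [0.0, -0.3, 0.7]
gripper_force: 0.0
29.8833 [460.9  85.  248. ] [-1.   0.2  0.7  2.1 -0.2  0.9  1.4]
1 [459.2 -73.3] [ 9.4 37.1] ang cw 69.59549354755896 50 121.8374140229493 mean [459.7 -73.7]
2 [658.1 -75.4] [11.7 36.9] ang cw 70.418281292255 48 122.4210549818767 mean [657.6 -75.9]
3 [664.2  74.2] [10.6 13.1] ang cw 62.168166551915625 19 123.16160373943615 mean [662.9  74.2]
1 [459.3 -73.6] [12.7 36.4] ang cw 73.48727187631208 35 120.78054606883165 mean [458.6 -74.9]
2 [653.9 -77.4] [13.  37.3] ang cw 73.45790368737828 27 120.9279576569811 mean [656.4 -76.7]
3 [658.3  83.1] [11.2 33.3] ang cw 69.36641677388522 20 120.87515365730377 mean [657.   84.1]
4 [460.   86.1] [15.  35.1] ang cw 0.9951759725237993 28 120.7493476696913 mean [459.1  85.3]
```

```bash
python3 -m handwheel '[[[0,1,-10,0,0,0,30],[0,1,-25,0,0,0,30],[0,1,-40,0,0,0,30],[0,1,-48,0,0,0,30],[0,1,-50,0,0,0,30]]]' 40|grep -E 'eef|force'; python3 -m handwheel '[[[0,0,0,0,0,0,30],[0,0,0,0,0,0,0],[0,0,0,0,0,0,0],[0,0,0,0,0,0,0],[0,0,0,0,0,0,0]]]'|grep -E 'eef|force|rot|open';python3 -m handwheel '[[[0,0,0,0,0,-7,0],[0,0,0,0,0,-14,0],[0,0,0,0,0,-21,0],[0,0,0,0,0,-28,0],[0,0,0,0,0,-35,0]]]' |grep -E 'eef|force|open'; python3 -m handwheel '[[[0,0,0,0,0,-7,0],[0,0,0,0,0,-14,0],[0,0,0,0,0,-21,0],[0,0,0,0,0,-28,0],[0,0,0,0,0,-30,0]]]' |grep -E 'eef|force|rot|open'
python3 -m handwheel '[[[0,0,0,0,0,0,30],[0,0,0,0,0,0,30],[0,0,0,0,0,0,30],[0,0,25,0,0,0,30],[0,0,50,0,0,0,30]]]' |grep -E 'eef|open'; python3 -m handwheel '[[[0,-40,0,0,0,0,30],[0,-80,0,0,0,0,30],[0,-120,0,0,0,0,30],[-1,-160,0,0,0,0,30],[-1,-160,0,0,0,0,30]]]' |grep -E 'eef';python3 -m handwheel '[[[0,0,0,0,0,0,30],[0,0,0,0,0,0,30],[0,0,0,0,0,0,30]]]' |grep -E 'eef|rot|force'; python3 wings.py|grep -v lid
```

```text
eef_pos: [460.0, 85.6, 195.9]
ft_force: [0.1, 0.0, -1.7]
gripper_force: 0.0
eef_pos: [460.7, 86.1, 198.1]
tool_rot: [[-0.997, 0.076, 0.001], [0.076, 0.997, 0.0], [-0.001, 0.0, -1.0]]
ft_force: [0.9, -2.3, 5.6]
opening: 0.095
gripper_force: 40.0
eef_pos: [460.8, 86.4, 198.2]
ft_force: [1.2, -0.7, 1.5]
opening: 0.093
gripper_force: 40.0
eef_pos: [461.0, 86.6, 198.1]
tool_rot: [[-0.346, 0.938, 0.001], [0.938, 0.346, 0.0], [-0.0, 0.001, -1.0]]
ft_force: [1.2, -0.4, 4.8]
opening: 0.096
gripper_force: 40.0
eef_pos: [459.8, 85.6, 247.6]
opening: 0.317
eef_pos: [458.3, -81.0, 248.3]
eef_pos: [459.5, -72.7, 247.6]
tool_rot: [[-0.354, 0.935, -0.0], [0.935, 0.354, 0.0], [0.0, -0.0, -1.0]]
ft_force: [-0.2, -0.5, -0.6]
gripper_force: 0.0
32.7333 [459.5 -72.7 247.6] [-0.9  0.3  1.1  2.2 -0.3  0.9  0.7]
3 [659.6  85.5] [10.6 35.9] ang cw 69.14652881529982 50 121.75358657586423 mean [658.7  85.4]
4 [460.4  87.1] [10.8 35.9] ang cw 70.40114169857068 57 122.03525398788474 mean [460.6  86.6]
1 [459.8 -76.1] [12.3 36.3] ang cw 70.35229831026234 36 120.34884783189688 mean [458.5 -75.6]
2 [658.  -75.9] [12.3 36.6] ang cw 69.15891756078078 28 120.51680171048213 mean [656.6 -76.6]
3 [658.   83.4] [13.7 28.4] ang cw 66.11871064000228 19 120.84400365782255 mean [657.1  84.5]
4 [461.5  82.6] [12.5 34.5] ang cw 70.38280198194794 26 120.72788076548278 mean [460.3  83.6]
```

```bash
cat > st.py <<'E'
from h import *
s=read_state();print("ST",round(s["t"],1),np.array(s["eef_pos"]),"tq",np.array(s["torque"]),"F",np.array(s["ft_force"]),"cw",round((90-np.degrees(np.arctan2(s["tool_rot"][1][1],s["tool_rot"][0][1])))%360,1),"op",round(s["opening"]*94,1))
E
python3 -m handwheel '[[[0,-1,-10,0,0,0,30],[0,-1,-25,0,0,0,30],[0,-1,-40,0,0,0,30],[0,-1,-48,0,0,0,30],[0,-1,-50,0,0,0,30]]]' 40|grep -E 'eef|force'; python3 -m handwheel '[[[0,0,0,0,0,0,30],[0,0,0,0,0,0,0],[0,0,0,0,0,0,0],[0,0,0,0,0,0,0],[0,0,0,0,0,0,0]]]'|grep -E 'open';python3 st.py;python3 -m handwheel '[[[0,0,0,0,0,-7,0],[0,0,0,0,0,-14,0],[0,0,0,0,0,-21,0],[0,0,0,0,0,-28,0],[0,0,0,0,0,-35,0]]]' >/dev/null; python3 st.py; python3 -m handwheel '[[[0,0,0,0,0,-7,0],[0,0,0,0,0,-14,0],[0,0,0,0,0,-21,0],[0,0,0,0,0,-28,0],[0,0,0,0,0,-31,0]]]' >/dev/null;python3 st.py;  python3 -m handwheel '[[[0,0,0,0,0,-1,0],[0,0,0,0,0,-2,0],[0,0,0,0,0,-3,0]]]' >/dev/null;python3 st.py
```

```text
eef_pos: [459.0, -74.0, 196.6]
ft_force: [-0.2, 0.4, 0.5]
gripper_force: 0.0
opening: 0.094
ST 33.7 [460.  -74.5 198.2] tq [ 0.1  0.  -0.1] F [ 0.3  0.8 -0.9] cw 69.4 op 8.8
ST 34.1 [459.8 -74.5 198.1] tq [0.  0.4 0.1] F [-0.8  1.4  2.8] cw 104.7 op 8.7
ST 34.5 [459.7 -74.4 198. ] tq [1.  0.8 0.1] F [-2.3  4.7 12.8] cw 135.8 op 8.9
ST 34.8 [459.6 -74.4 198.1] tq [0.5 0.7 0.1] F [-2.1  1.7  8.8] cw 138.4 op 8.9
```

```bash
python3 -m handwheel '[[[0,0,0,0,0,-1,0],[0,0,0,0,0,-2,0],[0,0,0,0,0,-2,0]]]' >/dev/null;python3 st.py;python3 -m handwheel '[[[0,0,0,0,0,-1,0],[0,0,0,0,0,-2,0],[0,0,0,0,0,-2,0]]]' >/dev/null;python3 st.py
```

```text
ST 35.0 [459.6 -74.4 198. ] tq [0.5 0.7 0.5] F [-2.7  2.3  9.6] cw 140.4 op 9.0
ST 35.2 [459.6 -74.4 198.1] tq [0.5 0.7 0.7] F [-2.2  2.4  9.3] cw 142.4 op 9.3
```

```bash
python3 -m handwheel '[[[0,0,0,0,0,0,30],[0,0,0,0,0,0,30],[0,0,0,0,0,0,30],[0,0,25,0,0,0,30],[0,0,50,0,0,0,30]]]' |grep -E 'open'; python3 -m handwheel '[[[20,16,0,0,0,7,30],[40,32,0,0,0,14,30],[60,48,0,0,0,21,30],[80,64,0,0,0,28,30],[100,80,0,0,0,35,30]]]' >/dev/null;python3 -m handwheel '[[[20,16,0,0,0,7,30],[40,32,0,0,0,14,30],[60,48,0,0,0,21,30],[80,64,0,0,0,28,30],[99,79,0,0,0,35,30]]]' >/dev/null; python3 -m handwheel '[[[0,0,0,0,0,2.4,30],[0,0,0,0,0,2.4,30],[0,0,0,0,0,2.4,30],[0,0,0,0,0,2.4,30],[0,0,0,0,0,2.4,30]]]' >/dev/null; python3 st.py; python3 wings.py|grep -v lid
```

```text
opening: 0.316
ST 36.9 [658.   83.8 247.8] tq [-0.  0.  0.] F [ 0.1  0.3 -0.2] cw 70.1 op 30.1
36.9167 [658.   83.8 247.8] [-0.8  0.6  0.8  1.7 -0.5  1.1  0.5]
1 [459.  -73.6] [36.6 11. ] ang cw -40.10419041905796 51 121.76119625964134 mean [459.3 -73.5]
2 [657.4 -75.3] [13.  33.9] ang cw 70.33960551120823 47 121.96417161126783 mean [657.5 -75.5]
4 [460.9  86.4] [11.5 37.4] ang cw 70.48412298234551 50 121.8038524570639 mean [461.1  85.9]
1 [459.4 -74.2] [36.3 11.7] ang cw -45.72348096507333 32 120.74130114051616 mean [457.7 -75.8]
2 [656.5 -75.6] [13.  32.8] ang cw 76.3544433120288 30 120.68227311275717 mean [655.4 -75.7]
3 [657.6  83.6] [11.5 35.9] ang cw 69.03193509007131 19 120.20152858095628 mean [657.8  82.4]
4 [461.2  84.9] [13.2 33.3] ang cw 69.76711121542499 25 121.42339504754989 mean [460.3  84.4]
```

```bash
python3 -m handwheel '[[[1,1,-10,0,0,0,30],[1,1,-25,0,0,0,30],[1,1,-40,0,0,0,30],[1,1,-48,0,0,0,30],[1,1,-50,0,0,0,30]]]' 40|grep -E 'eef'; python3 -m handwheel '[[[0,0,0,0,0,0,30],[0,0,0,0,0,0,0],[0,0,0,0,0,0,0],[0,0,0,0,0,0,0],[0,0,0,0,0,0,0]]]'>/dev/null;python3 st.py;python3 -m handwheel '[[[0,0,0,0,0,-7,0],[0,0,0,0,0,-14,0],[0,0,0,0,0,-21,0],[0,0,0,0,0,-28,0],[0,0,0,0,0,-35,0]]]' >/dev/null; python3 -m handwheel '[[[0,0,0,0,0,-7,0],[0,0,0,0,0,-14,0],[0,0,0,0,0,-21,0],[0,0,0,0,0,-28,0],[0,0,0,0,0,-32,0]]]' >/dev/null;python3 st.py;  python3 -m handwheel '[[[0,0,0,0,0,-1,0],[0,0,0,0,0,-2,0],[0,0,0,0,0,-3,0],[0,0,0,0,0,-4,0],[0,0,0,0,0,-4,0]]]' >/dev/null;python3 st.py
```

```text
eef_pos: [658.4, 85.3, 194.9]
ST 37.9 [659.2  85.1 198.1] tq [0.3 0.2 0.1] F [-2.1  1.9 10.6] cw 70.0 op 8.5
ST 38.7 [659.8  84.9 198.2] tq [-0.7 -0.1  0.1] F [ 0.9 -2.2  1.2] cw 137.4 op 8.7
ST 39.1 [659.8  84.9 198.2] tq [-1.1 -0.3  0.5] F [ 2.3 -4.8  5.7] cw 141.0 op 9.0
```

```bash
python3 -m handwheel '[[[0,0,0,0,0,0,30],[0,0,0,0,0,0,30],[0,0,0,0,0,0,30],[0,0,25,0,0,0,30],[0,0,50,0,0,0,30]]]' |grep -E 'open'; python3 -m handwheel '[[[0,-18,0,0,0,7,30],[0,-36,0,0,0,14,30],[0,-54,0,0,0,21,30],[0,-72,0,0,0,28,30],[0,-90,0,0,0,35,30]]]' >/dev/null;python3 -m handwheel '[[[0,-18,0,0,0,7,30],[-1,-36,0,0,0,14,30],[-1,-54,0,0,0,21,30],[-2,-70,0,0,0,28,30],[-2,-70,0,0,0,35,30]]]' >/dev/null; python3 -m handwheel '[[[0,0,0,0,0,0.5,30],[0,0,0,0,0,0.5,30],[0,0,0,0,0,0.5,30]]]' >/dev/null; python3 st.py
```

```text
opening: 0.316
ST 40.6 [657.5 -73.9 247.5] tq [-0.  0. -0.] F [-0.1  0.3  0. ] cw 70.7 op 30.0
```

```bash
python3 -m handwheel '[[[0,-1,-10,0,0,0,30],[0,-1,-25,0,0,0,30],[0,-1,-40,0,0,0,30],[0,-1,-48,0,0,0,30],[0,-1,-50,0,0,0,30]]]' 40|grep -E 'eef'; python3 -m handwheel '[[[0,0,0,0,0,0,30],[0,0,0,0,0,0,0],[0,0,0,0,0,0,0],[0,0,0,0,0,0,0],[0,0,0,0,0,0,0]]]'>/dev/null;python3 st.py;python3 -m handwheel '[[[0,0,0,0,0,-7,0],[0,0,0,0,0,-14,0],[0,0,0,0,0,-21,0],[0,0,0,0,0,-28,0],[0,0,0,0,0,-35,0]]]' >/dev/null; python3 -m handwheel '[[[0,0,0,0,0,-7,0],[0,0,0,0,0,-14,0],[0,0,0,0,0,-21,0],[0,0,0,0,0,-28,0],[0,0,0,0,0,-32,0]]]' >/dev/null;python3 st.py;  python3 -m handwheel '[[[0,0,0,0,0,-1,0],[0,0,0,0,0,-2,0],[0,0,0,0,0,-3,0],[0,0,0,0,0,-4,0],[0,0,0,0,0,-4,0]]]' >/dev/null;python3 st.py
python3 -m handwheel '[[[0,0,0,0,0,0,30],[0,0,0,0,0,0,30],[0,0,0,0,0,0,30],[0,0,25,0,0,0,30],[0,0,50,0,0,0,30]]]' |grep -E 'open'; python3 -m handwheel '[[[-20,16,0,0,0,7,30],[-40,32,0,0,0,14,30],[-60,48,0,0,0,21,30],[-80,64,0,0,0,28,30],[-100,81,0,0,0,35,30]]]' >/dev/null;python3 -m handwheel '[[[-20,16,0,0,0,7,30],[-40,32,0,0,0,14,30],[-60,48,0,0,0,21,30],[-80,64,0,0,0,28,30],[-97,81,0,0,0,35,30]]]'>/dev/null; python3 -m handwheel '[[[0,0,0,0,0,0.5,30],[0,0,0,0,0,0.5,30],[0,0,0,0,0,0.5,30]]]'>/dev/null; python3 st.py; python3 wings.py|grep -v lid
```

```text
eef_pos: [656.5, -75.3, 194.8]
ST 41.4 [657.8 -75.7 198.2] tq [-0.2 -0.1  0. ] F [ 0.6 -0.8 -0.9] cw 70.5 op 8.6
ST 42.3 [657.8 -75.7 198.2] tq [-0.2 -0.   0.2] F [0.4 0.3 2.4] cw 137.9 op 8.7
ST 42.7 [657.8 -75.7 198.2] tq [-0.  -0.2  0.6] F [1.7 0.4 6.8] cw 141.5 op 9.2
opening: 0.326
ST 44.2 [460.7  86.2 247.8] tq [-0.1  0.   0. ] F [-0.7 -0.2  0.2] cw 71.1 op 30.3
44.1833 [460.7  86.2 247.8] [-1.2  0.2  1.   2.1 -0.3  0.9  0.3]
1 [459.9 -73.4] [35.1  9.6] ang cw -40.48019240414571 50 122.19294701946092 mean [459.2 -73.5]
2 [657.1 -75.4] [35.2 11.7] ang cw -42.109558848372544 49 121.8356892585241 mean [657.6 -75.1]
1 [458.9 -74.5] [34.7 10.1] ang cw -44.40173814816504 29 120.83552127658038 mean [459.8 -73.9]
2 [654.9 -77.4] [38.6 10.1] ang cw -42.380938899710806 25 120.7030790448946 mean [656.8 -76.2]
3 [656.3  82.9] [34.7 10.1] ang cw -44.78053710661111 19 120.33918590787437 mean [657.4  83. ]
4 [459.8  86.4] [11.3 33.3] ang cw 72.39955429845304 25 120.71610299608142 mean [459.8  85.3]
```

```bash
python3 -m handwheel '[[[0,0,-10,0,0,0,30],[0,0,-25,0,0,0,30],[0,0,-40,0,0,0,30],[0,0,-48,0,0,0,30],[0,0,-50,0,0,0,30]]]' 40|grep -E 'eef'; python3 -m handwheel '[[[0,0,0,0,0,0,30],[0,0,0,0,0,0,0],[0,0,0,0,0,0,0],[0,0,0,0,0,0,0],[0,0,0,0,0,0,0]]]'>/dev/null;python3 st.py;python3 -m handwheel '[[[0,0,0,0,0,-7,0],[0,0,0,0,0,-14,0],[0,0,0,0,0,-21,0],[0,0,0,0,0,-28,0],[0,0,0,0,0,-35,0]]]' >/dev/null; python3 -m handwheel '[[[0,0,0,0,0,-7,0],[0,0,0,0,0,-14,0],[0,0,0,0,0,-21,0],[0,0,0,0,0,-28,0],[0,0,0,0,0,-32,0]]]' >/dev/null;python3 st.py;  python3 -m handwheel '[[[0,0,0,0,0,-1,0],[0,0,0,0,0,-2,0],[0,0,0,0,0,-3,0],[0,0,0,0,0,-4,0],[0,0,0,0,0,-4,0]]]' >/dev/null;python3 st.py
python3 -m handwheel '[[[0,0,0,0,0,0,30],[0,0,0,0,0,0,30],[0,0,0,0,0,0,30],[0,0,25,0,0,0,30],[0,0,50,0,0,0,30]]]' |grep -E 'open'; python3 -m handwheel '[[[0,0,30,0,0,7,45],[0,10,30,0,0,14,45],[0,25,30,0,0,21,45],[0,40,30,0,0,28,45],[0,60,30,0,0,35,45]]]' >/dev/null;python3 -m handwheel '[[[0,20,0,0,0,7,45],[0,40,0,0,0,14,45],[0,60,0,0,0,21,45],[0,75,0,0,0,28,45],[0,90,0,0,0,35,45]]]'>/dev/null; python3 st.py; python3 wings.py; python3 - <<'E'
from h import *
a=grab_frame("top");save(a,"valve1",(90,180,230,300),4);P=cloud(a);Q=cloud(grab_frame("side"))
for R in(P,Q):print(rect(sel(R,(430,500),(300,370),(78,92))),rect(sel(R,(410,520),(280,390),(36,48))))
E
```

```text
eef_pos: [460.3, 85.3, 196.5]
ST 45.1 [461.   86.6 198.2] tq [-0.2  0.2  0.1] F [-0.  -0.  -2.6] cw 71.0 op 8.9
ST 46.0 [461.5  86.5 198.2] tq [-0.2 -1.2  0.2] F [ 6.1 -0.8 -1.1] cw 138.3 op 8.4
ST 46.4 [461.5  86.5 198.2] tq [-0.3 -1.3  0.6] F [ 6.2 -1.4 -1.6] cw 142.0 op 9.2
opening: 0.318
ST 47.6 [460.1 237.3 277.7] tq [-0.  0.  0.] F [ 0.8  0.4 -0.5] cw 71.6 op 45.0
47.6167 [460.1 237.3 277.7] [-1.4  0.3  1.   2.  -0.3  1.   0. ]
top lid (array([559.7,  10.4]), array([215.4, 187.4]), 0.20655840635299683, 4610, np.float64(89.08334492089006))
1 [459.5 -73. ] [34.9 10.7] ang cw -41.276132365714574 50 121.95179334638703 mean [459.  -73.4]
2 [657.6 -75.2] [35.4 10.6] ang cw -43.546536576632086 47 122.15190659114137 mean [657.7 -75.1]
3 [659.3  84.6] [34.  11.5] ang cw -41.721782114720405 46 122.64148327423925 mean [659.2  85.1]
4 [460.8  86.8] [36.  10.9] ang cw -42.57616947977708 51 122.13192275706263 mean [460.6  86.4]
side lid (array([557.7,   8.1]), array([188.5, 215.9]), 88.82417297363281, 2111, np.float64(88.41831066135273))
1 [458.5 -75.2] [35.9 12.1] ang cw -45.40083563771393 30 121.13290129532032 mean [458.5 -74.9]
2 [657.5 -76.4] [31.3 11.1] ang cw -39.67554551817697 25 121.03441561404009 mean [657.3 -75.8]
3 [656.3  83.4] [33.1 10.7] ang cw -42.211666397240904 19 120.5285415162814 mean [658.3  84.2]
4 [460.1  84.6] [35.1 10.4] ang cw -41.33695622163372 22 120.88079228952836 mean [459.3  83.9]
(array([449.6, 344.6]), array([11.3,  7.2]), 60.296207427978516, 14, np.float64(87.10668762384904)) (array([441.7, 364.1]), array([40.8, 23.2]), 41.43829345703125, 75, np.float64(43.43130821370164))
(array([462.3, 334.3]), array([16.7, 38.2]), 65.2795181274414, 46, np.float64(84.90716031348637)) (array([462.4, 335.1]), array([91.4, 84.8]), 66.86460876464844, 208, np.float64(43.055499119469516))
```

Candidates for the valve, in 1.5x top pixels: the block at (260,408), knob about 97 mm high, and the block at (190,318), which measures 84 mm with its knob top at 86 mm. The second is the smaller one and matches the listed sizes. I'll confirm it in a crop.

```bash
python3 -c "
import cv2
i=cv2.imread('pics/top1.png')[270:460,120:340];cv2.imwrite('pics/valves.png',cv2.resize(i,None,fx=2.5,fy=2.5))"
```

```text
(no output)
```

View pics/valves.png

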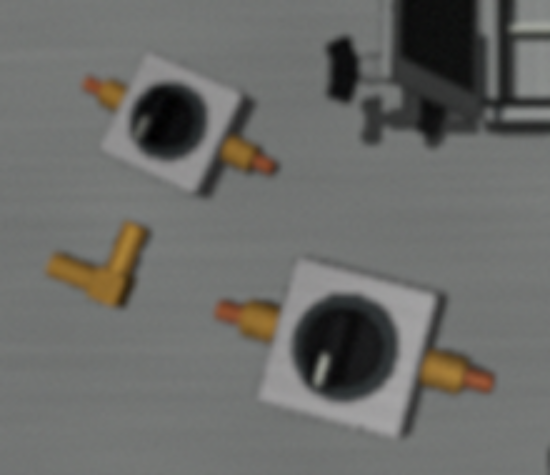

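```bash
python3 -m handwheel '[[[0,20,0,0,0,7,45],[0,40,0,0,0,14,45],[1,60,0,0,0,21,45],[2,80,0,0,0,28,45],[4,98,0,0,0,35,45]]]' >/dev/null;python3 -m handwheel '[[[0,0,0,0,0,7,45],[0,0,0,0,0,9.5,45],[0,0,0,0,0,9.5,45],[0,0,0,0,0,9.5,45],[0,0,0,0,0,9.5,45]]]'>/dev/null; python3 st.py
```

```text
ST 48.6 [464.6 333.6 277.7] tq [-0.1 -0.  -0. ] F [-0.1  0.3  0.5] cw 27.7 op 44.8
```

The crop shows the smaller block at (170,120) with its pointer at (140,128), and the larger one at (350,345). I'm grasping the smaller one.

```bash
python3 -m handwheel '[[[-1,3,-35,0,0,0,45],[-1,3,-70,0,0,0,45],[-1,3,-95,0,0,0,45],[-1,3,-112,0,0,0,45],[-1,3,-118,0,0,0,45]]]' 40|grep -E 'eef|force'; python3 -m handwheel '[[[0,0,0,0,0,0,45],[0,0,0,0,0,0,0],[0,0,0,0,0,0,0],[0,0,0,0,0,0,0],[0,0,0,0,0,0,0]]]'>/dev/null;python3 st.py;python3 -m handwheel '[[[0,0,0,0,0,0,0],[0,0,0,0,0,-7,0],[0,0,0,0,0,-14,0],[0,0,0,0,0,-21,0],[0,0,0,0,0,-28,0]]]' >/dev/null;python3 st.py; python3 -m handwheel '[[[0,0,0,0,0,-7,0],[0,0,0,0,0,-14,0],[0,0,0,0,0,-21,0],[0,0,0,0,0,-28,0],[0,0,0,0,0,-35,0]]]' >/dev/null;python3 st.py;  python3 -m handwheel '[[[0,0,0,0,0,-2,0],[0,0,0,0,0,-4,0],[0,0,0,0,0,-6,0],[0,0,0,0,0,-6,0]]]' >/dev/null;python3 st.py
```

```text
eef_pos: [462.6, 336.3, 157.2]
ft_force: [-0.2, 0.6, 0.4]
gripper_force: 0.0
ST 49.5 [463.7 337.7 160.6] tq [-0. -0. -0.] F [ 0.7 -0.3  0. ] cw 27.5 op 21.7
ST 49.9 [463.6 337.5 160.3] tq [-0.3  0.5  0.2] F [-2.1 -0.5  5.7] cw 55.8 op 14.0
ST 50.3 [463.7 337.5 160.3] tq [-0.4  0.1 -0.1] F [-0.4 -1.6  3.8] cw 90.8 op 13.7
ST 50.6 [463.7 337.6 160.3] tq [-0.4  0.3  0.5] F [-0.7 -0.8  7.3] cw 96.6 op 14.0
```

Stop reached at about 69° of turn. I'll release, rise, move clear and check.

```bash
python3 -m handwheel '[[[0,0,0,0,0,0,40],[0,0,0,0,0,0,40],[0,0,0,0,0,0,40],[0,0,0,0,0,0,40],[0,0,15,0,0,0,40]]]' |grep open; python3 -m handwheel '[[[0,0,40,0,0,0,40],[0,0,80,0,0,0,40],[0,0,120,0,0,0,40],[0,0,160,0,0,0,40],[0,0,200,0,0,0,40]]]' |grep eef; python3 -m handwheel '[[[0,40,0,0,0,0,40],[0,80,0,0,0,0,40],[-30,110,0,0,0,0,40],[-60,140,0,0,0,0,40],[-90,170,0,0,0,0,40]]]' |grep eef; python3 -m handwheel '[[[-35,10,0,0,0,0,40],[-70,20,0,0,0,0,40],[-105,30,0,0,0,0,40],[-140,40,0,0,0,0,40],[-170,50,0,0,0,0,40]]]' |grep eef; python3 wings.py;python3 - <<'E'
from h import *
a=grab_frame("top");save(a,"end",s=1.5);b=grab_frame("side");save(b,"end_s",s=1.5);P=cloud(a);Q=cloud(b)
for R in(P,Q):print(rect(sel(R,(430,500),(300,370),(78,92))))
E
```

```text
opening: 0.42
eef_pos: [463.4, 336.3, 377.6]
eef_pos: [374.2, 506.2, 375.8]
eef_pos: [202.8, 555.7, 375.6]
52.3167 [202.8 555.7 375.6] [-2.2  0.5  1.2  1.8 -0.5  1.3 -1. ]
top lid (array([559.5,  11.3]), array([187.6, 214.9]), 89.50365447998047, 4607, np.float64(89.0960839030522))
1 [459.  -73.4] [36.8 11. ] ang cw -40.30904243482011 52 121.34122205818613 mean [459.2 -73.7]
2 [657.3 -76.1] [36.8 10. ] ang cw -41.53247232993641 48 122.13516794522411 mean [657.1 -75.8]
3 [659.4  84.7] [35.6 11.4] ang cw -42.224464310336764 48 122.58411611723835 mean [658.9  84.9]
4 [460.6  86.7] [35.6 10.8] ang cw -41.72649576515258 51 121.97957986189863 mean [460.7  86.4]
side lid (array([559.8,   7.2]), array([191.5, 217. ]), 89.41848754882812, 2115, np.float64(88.36707088063895))
1 [457.7 -74.9] [37.9 11.1] ang cw -43.41102353735189 31 121.23414289395964 mean [458.4 -75.2]
2 [657.2 -76.2] [38.3 11.2] ang cw -42.78988244007534 27 121.36443121665025 mean [656.2 -77.3]
3 [658.6  85.3] [30.   8.3] ang cw -42.26200941706623 16 120.87629410729858 mean [659.   84.9]
4 [460.8  85.7] [36.8 10.1] ang cw -42.44839480314346 19 120.5968996745213 mean [460.1  85.9]
(array([461.9, 336.2]), array([40.2, 14.1]), 89.21886444091797, 87, np.float64(86.14401990457418))
(array([460.9, 335.7]), array([46.6, 13.6]), 87.48709869384766, 36, np.float64(84.24974152161815))
```

View pics/end.png

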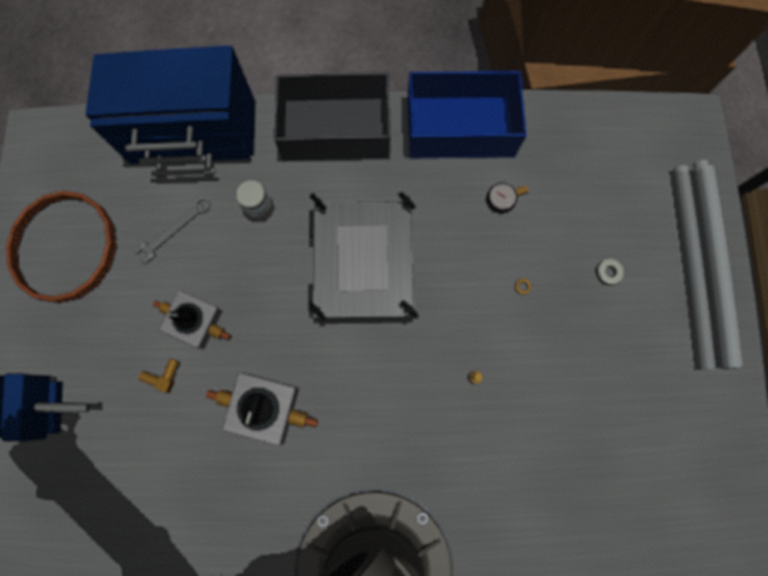

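The cover is shut at (362,260), all four wings are at about 138° (fully tight), and the knob at (187,318) stays turned. The other things on the bench have not moved and no cartridges are left on it.

```bash
python3 -c "
from plant import *
print(finish_job())"
```

```text
the job is handed in; nothing more can be done
None
```

The job is handed in: both cartridges are in lanes, the cover is shut, the screws are tightened in cross order (1-3-2-4) in two rounds to their stops, and the smaller valve is open and staying open.

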